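# Test the residual-current switch on the bench

### The arm

A 6-joint arm with a two-finger parallel gripper is mounted at the origin on a cart in front of the work surface, level with it; the furniture and walls round the work are solid. World frame = base frame: x ahead of the robot, y to its left, z up, the work surface at z = 0. Lengths are in mm, angles in rad, forces in N, time in s.
With the tool pointing down it reaches from about 350 to 775 mm from the base axis. Payload 7.3 kg.
Tool frame: the origin (TCP) lies between the finger pads; the fingertips stand tcp_to_tips ahead of it and the grasp point (between the pads) lies 5 mm behind it (tcp_to_tips is the distance from the TCP to the fingertips, in mm); z points along the fingers, x is the direction in which the jaws open and shut, and the axes are right-handed (so a half turn about z gives the same grasp; the last joint's range is limited). The gripper opens to 92 mm and grips with 3 to 60 N. Pads are 19 mm wide; open, the fingers measure 130 mm over their backs; the gripper's body (75 mm by 190 mm) begins 47 mm behind the grasp point.
Start: joints at [-1.392, 0.342, 1.524, -0, 1.275, -0.146], TCP at [167.56, -497.561, 240.741] pointing down, gripper open.
Joint ranges: [-2.53, 2.53], [-0.77, 2.02], [0.04, 2.7], [-1, 4.14], [0.28, 2.66], [-3.11, 3.11]. Speed limits (rad/s): [2.57, 2.57, 3.14, 3.14, 3.14, 3.14].

### API

Orientations are given as [roll, pitch, yaw] about the fixed x, y, z axes, in that order (R = Rz(yaw) Ry(pitch) Rx(roll)).
In Python, from plant import * gives the robot as it stands.
- The arm moves only by the tool drive_tool, never from a script. Its argument "deltas" is a list of rows, each an object of numbers: "hand": the gripper's target within -1 to 1 (shut at 1, half-way at 0, fully open at -1); "tx", "ty", "tz": the shift along the tool's x, y, z each as a share of 4 cm, from -1 to 1; "wx", "wy", "wz": the turn, a rotation vector about the tool's x, y, z each as a share of 5 degrees, from -1 to 1. In form: [{"hand": .., "tx": .., "ty": .., "tz": .., "wx": .., "wy": .., "wz": ..}, ...]. A call has 1 to 20 rows; each row shifts and turns the commanded pose from where the row before left it, along the tool's axes as they then stand; what a row does not reach is not made up. A row lasts 1/12 s, in which the tool goes at most 41.7 mm and 7.16 degrees, less where a joint would pass 70% of its speed; a pose out of reach is approached as far as the arm can. A call with a number of a shift or a turn outside -1 to 1 is refused whole. A call with a gripper value outside its range is refused whole. The fingers move at their own pace and stop on an object; the grip force is fixed at half the most. Time passes only in rows, so rows that do not move let the fingers close. It gives the time, the measured TCP pose, the force and the opening at its end, in the units of the state.
- get_obs(): the state, without advancing time (a new reading comes with each control period).
- capture(name): name is "scene" or "top" or "wrist"; returns the picture (480x640x3 uint8, red, green, blue); there is no depth.
- camera_model(name): a dict with "fx", "fy", "cx", "cy" (pixels), "rvec" (rotation vector, rad) and "tvec" (3), from world to camera coordinates, as OpenCV has them. Camera axes: x right, y down, z forward; pixel columns grow to the right and rows downward; lengths in mm; the calibration is good to about 2 mm. A picture is of the moment at which its call begins: read the wrist's pose just before it. camera_model takes no time and is no camera call; for the wrist camera it gives the pose at the moment of the call.
- close_job(): hands the job in, once; it reports no verdict.
The state is a dict: "time": time; "joint_positions": joint angles; "dq": joint speeds; "tau": joint torques, N m; "tool_pos": TCP position; "tcp_rot": TCP orientation; "contact_force": force on the tool from outside, world axes, zero at the start; "moment": the same for the moment, N m; "grip_width": finger opening in mm.
Only numpy, scipy, OpenCV 4.12 (cv2) and the standard library are available. Lean on these libraries where they do the work, as an engineer would, in place of code of your own. Each camera call takes 0.05 s, during which the arm holds its last target.

### The job

Do the safety test of the bench's residual-current switch: of the two grey boxes with sloped faces, it is the one with a round push button below its lever. Press that test button until its lever drops, let go of the button, then lift the lever fully back up so that it stays up. Leave the lever of the other box alone.

Things in the scene. Friction and masses are not known exactly. Their poses are not given: they have to be found in the camera images.
- rcd_box: Residual-current switch: fixed grey wedge box, 160 (x) x 100 (y) mm. Origin: centre of underside; z up; x from the low front edge (40 mm) to the high back (74 mm). Its sloped face rises 12 degrees to +x; face centre 57 mm above the origin. Below: u = up the slope from the face centre, along (0.978,0,0.208) in box axes; w = out of the face, along (-0.208,0,0.978). All parts on y = 0.
- button_top (a point): Centre of the top of the black round test button on rcd_box's face, 27 mm across; when out at u = -52, w = +12 mm. It slides along the face's normal, 8 mm. The other box (isolator) has the same shape, size and lever but a flat blanking plate instead of a button; they stand side by side in either order, centres 150 mm or more apart.
- lever_tip (a point): Middle of the tip of rcd_box's black paddle lever: 32 mm wide (y), 9 mm thick (13 mm at the tip), 48 mm long from its pivot at u = +32, w = -12 mm. Up, it leans 17 degrees off the face's normal to +u (tip u = +46, w = 34 mm); dropped, as much to -u (tip u = +18, w = 34 mm). Push it up the slope from its lower side, past the middle.
- test_button (a joint): Test button of rcd_box, m: 0 = out, 0.008 = fully pressed. Spring of about 1 N (out) to 4 N (in), with the trip at most about 4 to 5 N. From 2 mm on it pushes the lever off; the lever snaps down at about 5 mm. It springs back when released.
- rcd_lever (a joint): Lever of rcd_box, rad: 0 = fully up, 0.6 = dropped. A snap spring (about 0.02 N m, under 1 N at the tip) throws it to the nearer end from the middle (0.3). It starts up.
- isolator_lever (a joint): Lever of the other box, the isolator, rad: 0 = fully up, 0.6 = down, with the same snap spring. It starts up and must stay up.

How it is judged (in metres and radians):
On the way, in this order (a step that is already met when the one before it is completed fails the run):
1. the test button is being pressed while the lever is still up (value of joint test_button above 0.0007 m and value of joint rcd_lever below 0.25 rad).
2. the lever has dropped with the test button pressed (value of joint test_button above 0.002 m and value of joint rcd_lever above 0.5 rad).
3. the lever is lifted fully back up, the button out (value of joint test_button below 0.0015 m and value of joint rcd_lever below 0.12 rad), for 0.2 s.
At the end, for the whole second after the job is handed in: The residual-current switch's lever is up again (within 0.12 rad, 7 degrees, of its upper stop) and at rest, its test button is out (within 1.5 mm), and the isolator's lever is still up (within 0.2 rad, 11 degrees) (all of step 3 and velocity of joint rcd_lever between -0.1 and 0.1 rad/s and value of joint isolator_lever below 0.2 rad); the robot touches nothing.
It fails at once if the isolator's lever is moved by more than 0.25 rad (14 degrees) (value of joint isolator_lever above 0.25 rad).
It also fails if it takes over 43 s, if anything falls off the work surface, if the arm or the gripper's body presses on something with over 40 N, if the wrist force passes 120 N, or if a joint passes its speed limit or range.

## Working session

There is one attempt and no reset: what is moved stays moved. The work goes in short steps, Python scripts to look and compute and a tool call to move; the robot and the scene stay as the last step left them, time stands still between calls to the robot, and variables do not carry over. Pictures are saved under pics/ and viewed, and the job is handed in when it is done.

Besides the shell and the picture viewer there is one more tool, called in YAML: its name, and indented under it one key for each argument. drive_tool: Moves the arm, as the interface text tells. Its arguments: {"type":"object","properties":{"deltas":{"type":"array","items":{"type":"object","properties":{"hand":{"type":"number"},"tx":{"type":"number"},"ty":{"type":"number"},"tz":{"type":"number"},"wx":{"type":"number"},"wy":{"type":"number"},"wz":{"type":"number"}}}}},"required":["deltas"]}

```bash
mkdir -p pics; ls; python3 - <<'E'
from plant import *
import cv2
o=get_obs()
for k in o: print(k,o[k])
for n in ["scene","top"]:
    cv2.imwrite(f"pics/{n}0.png",capture(n)[:,:,::-1])
    print(n,camera_model(n))
E
```

```text
pics
time 0.0
joint_positions [-1.39202490e+00  3.42725282e-01  1.52504168e+00 -6.38204770e-06
  1.27536581e+00 -1.45993721e-01]
dq [ 6.68320685e-05 -7.35808623e-04 -1.28783717e-03  4.48196857e-05
  1.54181653e-03 -6.19250425e-04]
tau [ 7.28538489e-04 -4.31237698e+01 -2.44220603e+01  7.17666792e-02
  5.58863534e-02 -1.37028305e-04]
tool_pos [ 167.47302244 -497.1627886   240.03499903]
tcp_rot [-3.14137464e+00  1.52462050e-03 -1.24602914e+00]
contact_force [-0.70782951 -0.08639715 -0.48345238]
moment [ 0.03085608  0.04840223 -0.0232461 ]
grip_width 91.75385634205185
scene {'fx': 435.8147091488525, 'fy': 435.8147091488525, 'cx': 320.57731699465177, 'cy': 239.69407669946372, 'rvec': array([1.99360429, 0.01748727, 0.01090525]), 'tvec': array([-536.85136101,  129.49842395,  779.41233043])}
top {'fx': 488.646094442198, 'fy': 488.646094442198, 'cx': 315.18000287733514, 'cy': 236.83651755474602, 'rvec': array([ 2.13228789, -2.16848494,  0.19490582]), 'tvec': array([128.37268792, 520.84843348, 844.68881341])}
```

View pics/scene0.png

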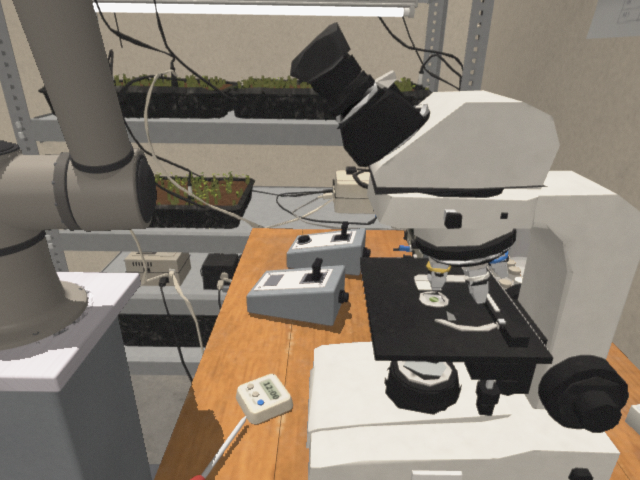

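View pics/top0.png

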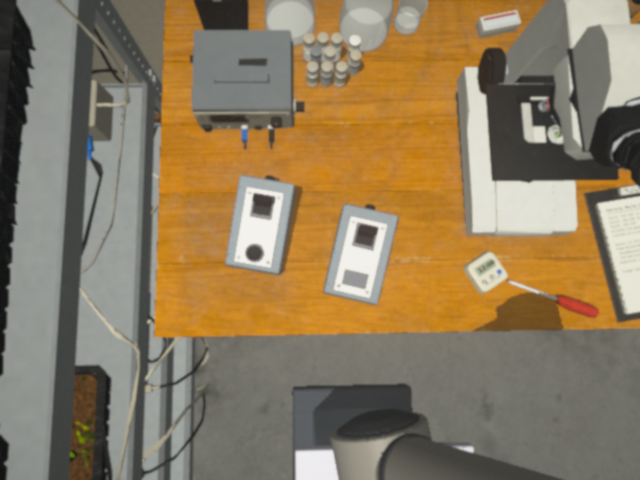

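```bash
python3 -c "
from plant import *
import plant
print([n for n in dir(plant) if n[0]!='_'])"
```

```text
['Unreachable', 'camera_model', 'capture', 'close_job', 'get_obs', 'tcp_to_tips']
```

The top view shows the RCD at the left (button at pixel 255,253; lever at about 263,203), and the isolator to its right (lever at about 367,235). The microscope stands far right, and an instrument sits behind the RCD. Next I measure.

```bash
cat > h.py <<'E'
import numpy as np, cv2
from plant import *
def ray(n,px):
    m=camera_model(n); R,_=cv2.Rodrigues(m['rvec']); t=np.array(m['tvec'])
    d=R.T@np.array([(px[0]-m['cx'])/m['fx'],(px[1]-m['cy'])/m['fy'],1]); c=-R.T@t
    return c,d
def onz(n,px,z):
    c,d=ray(n,px); return c+d*(z-c[2])/d[2]
def proj(n,P):
    m=camera_model(n); K=np.array([[m['fx'],0,m['cx']],[0,m['fy'],m['cy']],[0,0,1]])
    return cv2.projectPoints(np.array(P,float).reshape(-1,3),m['rvec'],m['tvec'],K,None)[0].reshape(-1,2)
E
python3 - <<'E'
from h import *
print(tcp_to_tips, camera_model('wrist'))
im=cv2.imread('pics/top0.png')
c=im[160:320,210:420]
cv2.imwrite('pics/topcrop.png',cv2.resize(c,None,fx=3.7,fy=3.7,interpolation=cv2.INTER_CUBIC))
s=cv2.imread('pics/scene0.png')[215:335,235:385]
cv2.imwrite('pics/scenecrop.png',cv2.resize(s,None,fx=5,fy=5,interpolation=cv2.INTER_CUBIC))
# white plates
g=cv2.inRange(im,(190,190,190),(255,255,255)); g[:160]=0;g[320:]=0;g[:,:210]=0;g[:,420:]=0
for k in cv2.findContours(g,cv2.RETR_EXTERNAL,cv2.CHAIN_APPROX_NONE)[0]:
    if cv2.contourArea(k)>500: print(cv2.minAreaRect(k),cv2.boxPoints(cv2.minAreaRect(k)))
b=cv2.inRange(im,(0,0,0),(75,75,75)); b[:160]=0;b[320:]=0;b[:,:210]=0;b[:,420:]=0
for k in cv2.findContours(b,cv2.RETR_EXTERNAL,cv2.CHAIN_APPROX_NONE)[0]:
    if cv2.contourArea(k)>40:
        print('dark',cv2.contourArea(k),cv2.minAreaRect(k)); 
E
```

```text
14.0 {'fx': 395.6529771078958, 'fy': 395.6529771078958, 'cx': 316.9143986961755, 'cy': 237.86077382744747, 'rvec': array([-2.3656808 ,  1.6984918 ,  0.23386899]), 'tvec': array([-524.88156523,  -34.52993734,  390.06028274])}
((359.86883544921875, 256.557373046875), (38.707645416259766, 76.61365509033203), 13.240518569946289) [[332.2557  289.4131 ]
 [349.80325 214.83606]
 [387.48196 223.70166]
 [369.93442 298.2787 ]]
((258.5740661621094, 226.78616333007812), (38.709999084472656, 76.58293151855469), 9.637537956237793) [[233.08168 261.29688]
 [245.90279 185.79482]
 [284.06647 192.27545]
 [271.24536 267.77753]]
dark 117.0 ((366.5000305175781, 231.50003051757812), (15.279744148254395, 9.45888900756836), 14.03624439239502)
dark 146.5 ((262.3699951171875, 201.40997314453125), (17.253406524658203, 10.60660171508789), 8.130102157592773)
```

View pics/topcrop.png

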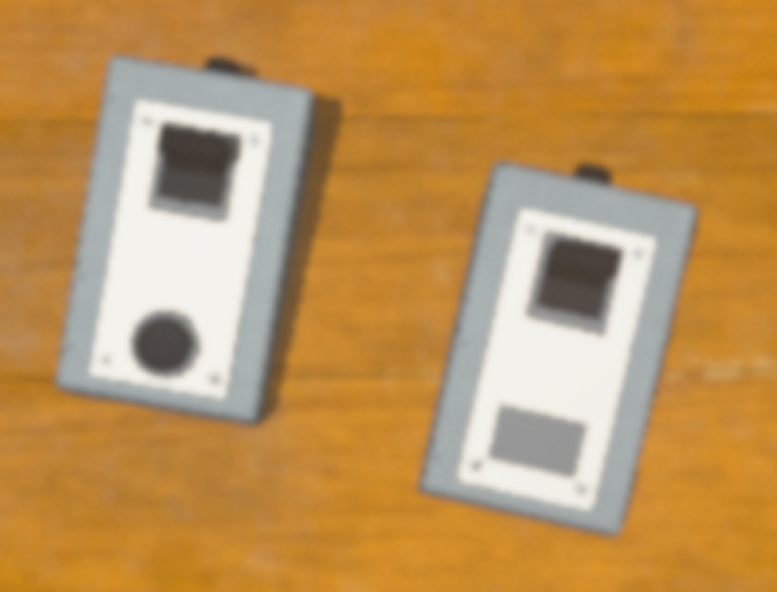

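View pics/scenecrop.png

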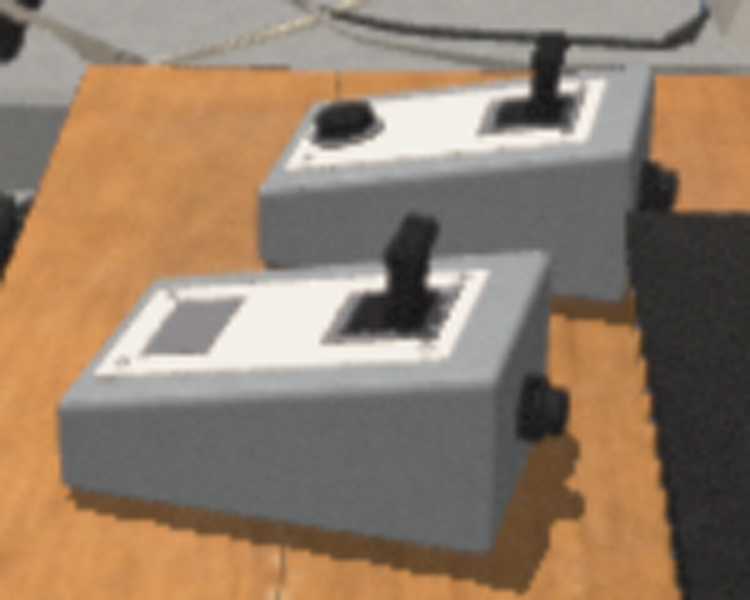

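```bash
cat > pose.py <<'E'
from h import *
th=np.radians(12)
def pt(o,yaw,u,w,y=0):
    b=np.array([u*np.cos(th)-w*np.sin(th),y,57+u*np.sin(th)+w*np.cos(th)])
    c,s=np.cos(yaw),np.sin(yaw)
    return np.array([o[0]+c*b[0]-s*b[1],o[1]+s*b[0]+c*b[1],b[2]])
E
python3 - <<'E'
from pose import *
f=lambda x,y:(210+(x+.5)/3.7-.5,160+(y+.5)/3.7-.5)
for nm,cs in dict(rcd=[(112,57),(315,92),(258,422),(60,387)],iso=[(497,164),(697,206),(618,534),(421,490)]).items():
    P=[onz('top',f(*c),z) for c,z in zip(cs,[74,74,40,40])]
    P=np.array(P); o=P.mean(0); 
    a=(P[0]+P[1]-P[2]-P[3])/2; b=(P[0]-P[1]+P[3]-P[2])/2
    ya=np.arctan2(a[1],a[0]); yb=np.arctan2(-b[0],b[1])
    print(nm,o,np.hypot(*a[:2]),np.hypot(*b[:2]),ya,yb)
    yaw=(ya+yb)/2
    for k,u,w in [('btn',-52,12),('tip',46,34),('dropped',18,34)]:
        p=pt(o,yaw,u,w); print(k,p,proj('top',p),proj('scene',p))
print('btn px', onz('top',f(166,344),57.9))
E
```

```text
rcd [543.68063868 217.76465528  57.        ] 157.09626425264327 97.75003113854976 -0.18740470431038367 -0.19006274856155883
btn [491.26953371 227.77554569  57.92636329] [[254.19754894 253.91622393]] [[301.09255569 235.96175839]]
tip [580.93296716 210.649198    99.8209562 ] [[261.85391054 198.43390793]] [[342.64853708 221.95748505]]
dropped [554.03117652 215.78762961  93.99942886] [[259.14857368 214.66316057]] [[329.95243937 223.36185216]]
iso [488.18745437  40.59184181  57.        ] 157.2462120261119 96.91413985298983 -0.24603120090154215 -0.23085453201914058
btn [436.33851778  53.19460445  57.92636329] [[354.29523423 283.54478239]] [[266.7658336  273.53372494]]
tip [525.04020949  31.63415518  99.8209562 ] [[367.87969686 229.26650102]] [[314.84618484 259.36029456]]
dropped [498.42697098  38.10295378  93.99942886] [[364.19119913 245.36968091]] [[299.92798339 260.38172835]]
btn px [493.57997554 227.2500669   57.9       ]
```

```bash
python3 - <<'E'
from pose import *
for z in (0,60): print('base front',z,[onz('top',p,z) for p in [(467,235),(577,232)]])
print('stage',[onz('top',p,180) for p in [(490,178),(620,178)]])
for z in (300,350,400): print('eyep',z,onz('top',(625,180),z))
c,d=ray('scene',(298,70)); c2,d2=ray('top',(630,182))
A=np.c_[d,-d2]; s=np.linalg.lstsq(A,c2-c,rcond=None)[0]; print(c+d*s[0],c2+d2*s[1])
m=camera_model('wrist');R,_=cv2.Rodrigues(m['rvec']);print('wcam',-R.T@m['tvec'],R[2])
cv2.imwrite('pics/w0.png',capture('wrist')[:,:,::-1])
E
```

```text
base front 0 [array([ 528.38701829, -170.93664714,    0.        ]), array([ 531.0322284 , -383.84631738,    0.        ])]
base front 60 [array([ 518.94934828, -150.38268174,   60.        ]), array([ 521.42067178, -349.29643514,   60.        ])]
stage [array([ 589.60160786, -151.53677977,  180.        ]), array([ 587.08385015, -357.49716564,  180.        ])]
eyep 300 [ 551.17055009 -282.08147421  300.        ]
eyep 350 [ 537.59603678 -247.49748099  350.        ]
eyep 400 [ 524.02152347 -212.91348776  400.        ]
[ 509.92736895 -201.82504051  422.67248583] [ 515.32080617 -201.46651927  423.86053829]
wcam [ 235.64147749 -474.95806219  384.35391439] [-0.25490505 -0.08471107 -0.96324838]
```

View pics/w0.png

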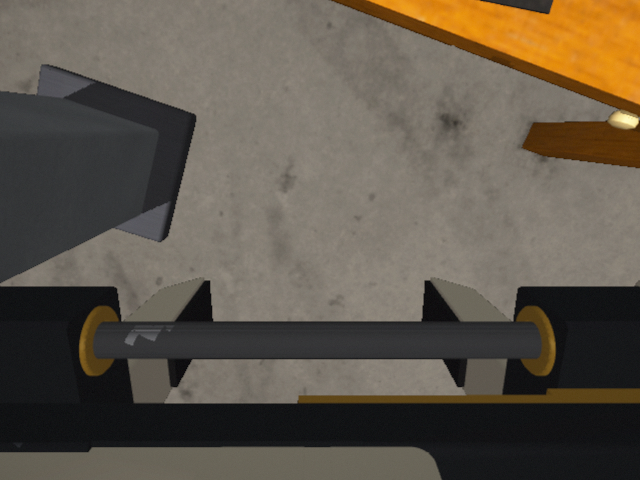

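The wrist camera sits 72 mm on the tool's -y side. The eyepiece tip is at about (512,-201,423), so I'll arc around it at a radius of about 390 mm.

drive_tool:
  deltas:
    - {"hand":1,"wz":0.98}
    - {"hand":1,"wz":0.98}
    - {"hand":1,"wz":0.98}
    - {"hand":1,"wz":0.98}
    - {"hand":1,"wz":0.98}
    - {"hand":1,"wz":0.98}
    - {"hand":1,"tx":-0.9,"ty":-0.29}
    - {"hand":1,"tx":-0.9,"ty":-0.29}
    - {"hand":1,"tx":-0.9,"ty":-0.29}
    - {"hand":1,"tx":-0.9,"ty":-0.29}
    - {"hand":1,"tx":-0.9,"ty":-0.29}
    - {"hand":1,"tx":-0.9,"ty":-0.29}
    - {"hand":1,"tx":-0.9,"ty":-0.29}
    - {"hand":1,"tx":-0.9,"ty":-0.29}
    - {"hand":1,"tx":-0.9,"ty":-0.29}

```text
invalid input
```

drive_tool:
  deltas:
    - {"hand":1,"tx":0,"ty":0,"tz":0,"wx":0,"wy":0,"wz":0.98}
    - {"hand":1,"tx":0,"ty":0,"tz":0,"wx":0,"wy":0,"wz":0.98}
    - {"hand":1,"tx":0,"ty":0,"tz":0,"wx":0,"wy":0,"wz":0.98}
    - {"hand":1,"tx":0,"ty":0,"tz":0,"wx":0,"wy":0,"wz":0.98}
    - {"hand":1,"tx":0,"ty":0,"tz":0,"wx":0,"wy":0,"wz":0.98}
    - {"hand":1,"tx":0,"ty":0,"tz":0,"wx":0,"wy":0,"wz":0.98}
    - {"hand":1,"tx":-0.9,"ty":-0.29,"tz":0,"wx":0,"wy":0,"wz":0}
    - {"hand":1,"tx":-0.9,"ty":-0.29,"tz":0,"wx":0,"wy":0,"wz":0}
    - {"hand":1,"tx":-0.9,"ty":-0.29,"tz":0,"wx":0,"wy":0,"wz":0}
    - {"hand":1,"tx":-0.9,"ty":-0.29,"tz":0,"wx":0,"wy":0,"wz":0}
    - {"hand":1,"tx":-0.9,"ty":-0.29,"tz":0,"wx":0,"wy":0,"wz":0}
    - {"hand":1,"tx":-0.9,"ty":-0.29,"tz":0,"wx":0,"wy":0,"wz":0}
    - {"hand":1,"tx":-0.9,"ty":-0.29,"tz":0,"wx":0,"wy":0,"wz":0}
    - {"hand":1,"tx":-0.9,"ty":-0.29,"tz":0,"wx":0,"wy":0,"wz":0}
    - {"hand":1,"tx":-0.9,"ty":-0.29,"tz":0,"wx":0,"wy":0,"wz":0}

```text
time: 1.4
tool_pos: [331.1, -197.1, 240.7]
tcp_rot: [-3.141, -0.0, -1.76]
contact_force: [0.7, -0.2, -0.5]
grip_width: 1.1
```

drive_tool:
  deltas:
    - {"hand":1,"tx":-0.98,"ty":-0.045,"tz":0,"wx":0,"wy":0,"wz":0}
    - {"hand":1,"tx":-0.98,"ty":-0.045,"tz":0,"wx":0,"wy":0,"wz":0}
    - {"hand":1,"tx":-0.98,"ty":-0.045,"tz":0,"wx":0,"wy":0,"wz":0}
    - {"hand":1,"tx":-0.98,"ty":-0.045,"tz":0,"wx":0,"wy":0,"wz":0}
    - {"hand":1,"tx":-0.98,"ty":-0.045,"tz":0,"wx":0,"wy":0,"wz":0}
    - {"hand":1,"tx":-0.98,"ty":-0.045,"tz":0,"wx":0,"wy":0,"wz":0}
    - {"hand":1,"tx":-0.88,"ty":-0.065,"tz":0,"wx":0,"wy":0,"wz":0}
    - {"hand":1,"tx":-0.88,"ty":-0.065,"tz":0,"wx":0,"wy":0,"wz":0}
    - {"hand":1,"tx":-0.88,"ty":-0.065,"tz":0,"wx":0,"wy":0,"wz":0}
    - {"hand":1,"tx":-0.88,"ty":-0.065,"tz":0,"wx":0,"wy":0,"wz":0}
    - {"hand":1,"tx":-0.88,"ty":-0.065,"tz":0,"wx":0,"wy":0,"wz":0}
    - {"hand":1,"tx":-0.88,"ty":-0.065,"tz":0,"wx":0,"wy":0,"wz":0}
    - {"hand":1,"tx":0,"ty":0,"tz":0,"wx":0.8,"wy":0,"wz":0}
    - {"hand":1,"tx":0,"ty":0,"tz":0,"wx":0.8,"wy":0,"wz":0}
    - {"hand":1,"tx":0,"ty":0,"tz":0,"wx":0.8,"wy":0,"wz":0}
    - {"hand":1,"tx":0,"ty":0,"tz":0,"wx":0,"wy":0,"wz":0}

```text
time: 2.73
tool_pos: [438.3, 235.2, 240.0]
tcp_rot: [-2.932, -0.001, -1.757]
contact_force: [0.1, 0.3, 0.1]
grip_width: 0.3
```

```bash
python3 - <<'E'
from h import *
o=get_obs(); print(o['time'],o['tool_pos'],o['tcp_rot'],o['joint_positions'],o['contact_force'])
m=camera_model('wrist'); np.savez('w1.npz',rvec=m['rvec'],tvec=m['tvec'])
cv2.imwrite('pics/w1.png',capture('wrist')[:,:,::-1])
E
```

```text
2.7333 [438.30902026 235.16523017 240.0459989 ] [-2.93170148e+00 -1.16762084e-03 -1.75687277e+00] [ 0.41093901  0.211609    1.72839565 -0.13799851  1.03205194  2.22850292] [0.12279833 0.27667608 0.10061489]
```

View pics/w1.png

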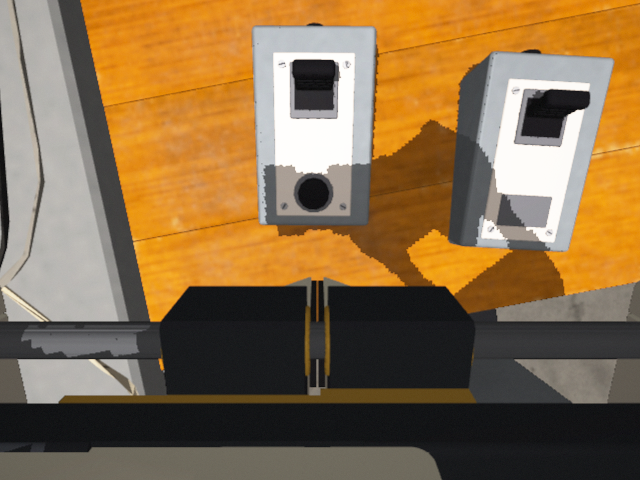

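The wrist view shows the button at (314,194), the RCD lever at about (315,75), and the front and back edges of the box. I'll refine the pose from these.

```bash
python3 - <<'E'
from pose import *
im=cv2.imread('pics/w1.png')
b=cv2.inRange(im,(0,0,0),(45,45,45)); b[:150]=0;b[225:]=0;b[:,:280]=0;b[:,350:]=0
k=max(cv2.findContours(b,cv2.RETR_EXTERNAL,cv2.CHAIN_APPROX_NONE)[0],key=cv2.contourArea)
(bc,r)=cv2.minEnclosingCircle(k); print(bc,r,cv2.contourArea(k))
m=cv2.moments(k);bc=(m['m10']/m['m00'],m['m01']/m['m00'])
pb=onz('wrist',bc,57.9); print('btn',pb)
P=np.array([onz('wrist',c,z) for c,z in zip([(254,27),(376,27),(368,224),(259,224)],[74,74,40,40])])
a=(P[0]+P[1]-P[2]-P[3])/2; q=(P[0]-P[1]+P[3]-P[2])/2
print(P.mean(0),np.hypot(*a[:2]),np.hypot(*q[:2]),np.arctan2(a[1],a[0]),np.arctan2(-q[0],q[1]))
yaw=-.19
o=get_obs(); 
from scipy.spatial.transform import Rotation as Ro
R=Ro.from_euler('xyz',o['tcp_rot']).as_matrix(); print(R)
u=pt([0,0],yaw,1,0)-pt([0,0],yaw,0,0); w=pt([0,0],yaw,0,1)-pt([0,0],yaw,0,0)
B=np.array([493,227.3,57.9]) 
for B in (pb,B):
  tip=B+w*10; tcp=tip-R[:,2]*14
  print('u,w',u,w,'delta tool',R.T@(tcp-o['tool_pos']))
E
```

```text
(313.3846130371094, 193.38461303710938) 15.832991600036621 720.0
btn [495.34903509 226.878296    57.9       ]
[545.87541617 216.39467543  57.        ] 156.53957312455177 97.26525889423073 -0.19576661616240854 -0.18577800552311957
[[-1.85390564e-01 -9.61576577e-01  2.02486603e-01]
 [-9.82664642e-01  1.81257892e-01 -3.89329870e-02]
 [ 7.34753415e-04 -2.06194234e-01 -9.78510806e-01]]
u,w [ 0.96054509 -0.18473187  0.20791169] [-0.20417016  0.03926597  0.9781476 ] delta tool [ -2.53590034 -18.090055   166.3530168 ]
u,w [ 0.96054509 -0.18473187  0.20791169] [-0.20417016  0.03926597  0.9781476 ] delta tool [ -2.51480501 -15.7548407  165.86095047]
```

drive_tool:
  deltas:
    - {"hand":1,"tx":-0.0125,"ty":-0.085,"tz":0.83,"wx":0,"wy":0,"wz":0}
    - {"hand":1,"tx":-0.0125,"ty":-0.085,"tz":0.83,"wx":0,"wy":0,"wz":0}
    - {"hand":1,"tx":-0.0125,"ty":-0.085,"tz":0.83,"wx":0,"wy":0,"wz":0}
    - {"hand":1,"tx":-0.0125,"ty":-0.085,"tz":0.83,"wx":0,"wy":0,"wz":0}
    - {"hand":1,"tx":-0.0125,"ty":-0.085,"tz":0.83,"wx":0,"wy":0,"wz":0}
    - {"hand":1,"tx":0,"ty":0,"tz":0,"wx":0,"wy":0,"wz":0}
    - {"hand":1,"tx":0,"ty":0,"tz":0,"wx":0,"wy":0,"wz":0}

```text
time: 3.37
tool_pos: [490.7, 226.6, 80.4]
tcp_rot: [-2.937, -0.002, -1.761]
contact_force: [0.4, 0.3, 0.2]
grip_width: 0.5
```

```bash
python3 - <<'E'
from h import *
o=get_obs(); print(o['time'],o['tool_pos'],o['tcp_rot'],o['contact_force'])
cv2.imwrite('pics/w2.png',capture('wrist')[:,:,::-1])
s=capture('scene')[190:310,235:385]
cv2.imwrite('pics/s2.png',cv2.resize(s,None,fx=5,fy=5,interpolation=cv2.INTER_CUBIC)[:,:,::-1])
E
```

```text
3.3667 [490.72717816 226.62278868  80.37441842] [-2.93674249e+00 -2.40691816e-03 -1.76095744e+00] [0.38279659 0.3197075  0.19263694]
```

View pics/w2.png

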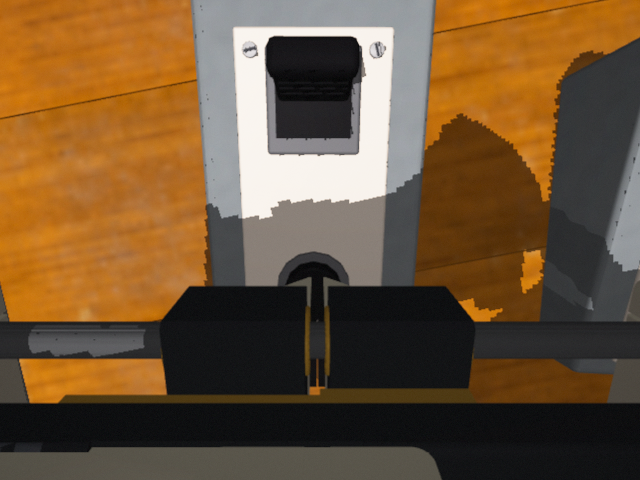

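View pics/s2.png

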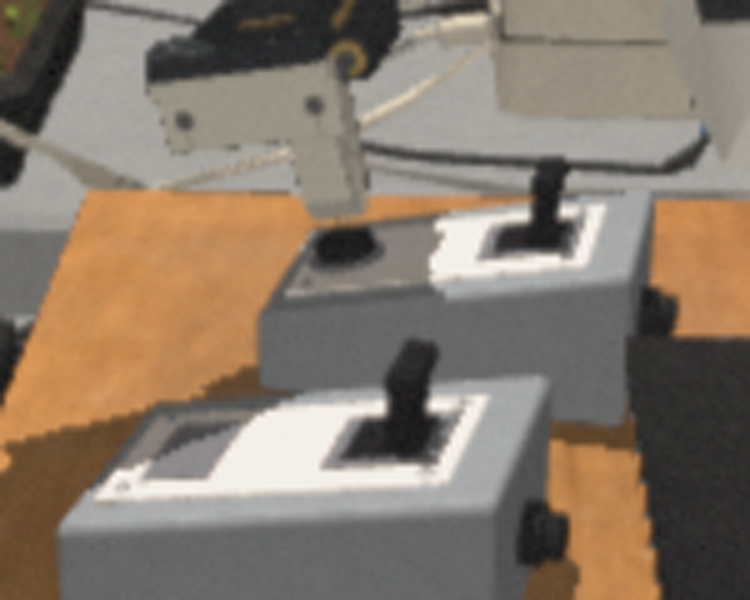

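The closed fingertips sit over the button about 10 mm above it, and both levers are up. Now I press gently.

drive_tool:
  deltas:
    - {"hand":1,"tx":0,"ty":0,"tz":0.05,"wx":0,"wy":0,"wz":0}
    - {"hand":1,"tx":0,"ty":0,"tz":0.05,"wx":0,"wy":0,"wz":0}
    - {"hand":1,"tx":0,"ty":0,"tz":0.05,"wx":0,"wy":0,"wz":0}
    - {"hand":1,"tx":0,"ty":0,"tz":0.05,"wx":0,"wy":0,"wz":0}
    - {"hand":1,"tx":0,"ty":0,"tz":0.025,"wx":0,"wy":0,"wz":0}
    - {"hand":1,"tx":0,"ty":0,"tz":0.025,"wx":0,"wy":0,"wz":0}
    - {"hand":1,"tx":0,"ty":0,"tz":0.025,"wx":0,"wy":0,"wz":0}
    - {"hand":1,"tx":0,"ty":0,"tz":0.025,"wx":0,"wy":0,"wz":0}
    - {"hand":1,"tx":0,"ty":0,"tz":0.025,"wx":0,"wy":0,"wz":0}
    - {"hand":1,"tx":0,"ty":0,"tz":0.025,"wx":0,"wy":0,"wz":0}
    - {"hand":1,"tx":0,"ty":0,"tz":0.025,"wx":0,"wy":0,"wz":0}
    - {"hand":1,"tx":0,"ty":0,"tz":0,"wx":0,"wy":0,"wz":0}
    - {"hand":1,"tx":0,"ty":0,"tz":0,"wx":0,"wy":0,"wz":0}

```text
time: 4.55
tool_pos: [494.1, 227.1, 67.1]
tcp_rot: [-2.932, -0.0, -1.759]
contact_force: [-2.2, 1.1, 3.0]
grip_width: 0.4
```

```bash
python3 - <<'E'
from h import *
o=get_obs(); print(o['time'],o['tool_pos'],o['tcp_rot'],o['contact_force'])
cv2.imwrite('pics/w3.png',capture('wrist')[:,:,::-1])
E
```

```text
4.55 [494.0779653  227.05441539  67.1389641 ] [-2.93211298e+00 -2.92842798e-05 -1.75908193e+00] [-2.1521493   1.12707033  3.00582075]
```

View pics/w3.png

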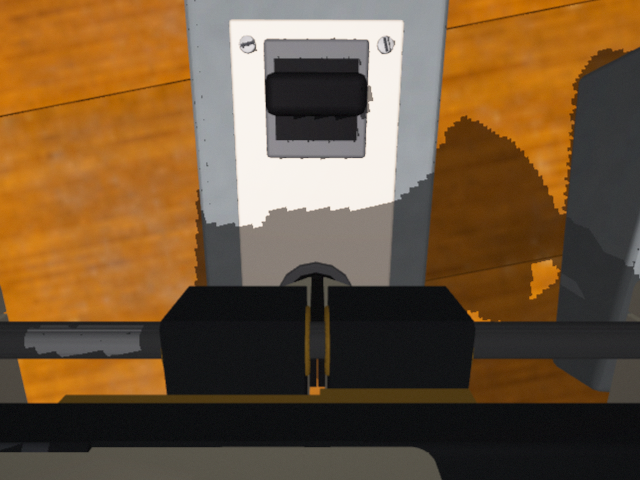

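The lever is only part way (its tip moved from row 58 to row 93, roughly half travel). I press further.

drive_tool:
  deltas:
    - {"hand":1,"tx":0,"ty":0,"tz":0.025,"wx":0,"wy":0,"wz":0}
    - {"hand":1,"tx":0,"ty":0,"tz":0.025,"wx":0,"wy":0,"wz":0}
    - {"hand":1,"tx":0,"ty":0,"tz":0,"wx":0,"wy":0,"wz":0}
    - {"hand":1,"tx":0,"ty":0,"tz":0,"wx":0,"wy":0,"wz":0}
    - {"hand":1,"tx":0,"ty":0,"tz":0,"wx":0,"wy":0,"wz":0}

```text
time: 5.02
tool_pos: [494.5, 227.0, 65.2]
tcp_rot: [-2.932, -0.0, -1.759]
contact_force: [-1.9, 2.4, 3.5]
grip_width: 0.3
```

```bash
python3 - <<'E'
from h import *
o=get_obs(); print(o['time'],o['tool_pos'],o['contact_force'])
cv2.imwrite('pics/w4.png',capture('wrist')[:,:,::-1])
E
```

```text
5.0167 [494.47867758 226.9694014   65.20135852] [-1.86575579  2.42429804  3.48632727]
```

View pics/w4.png

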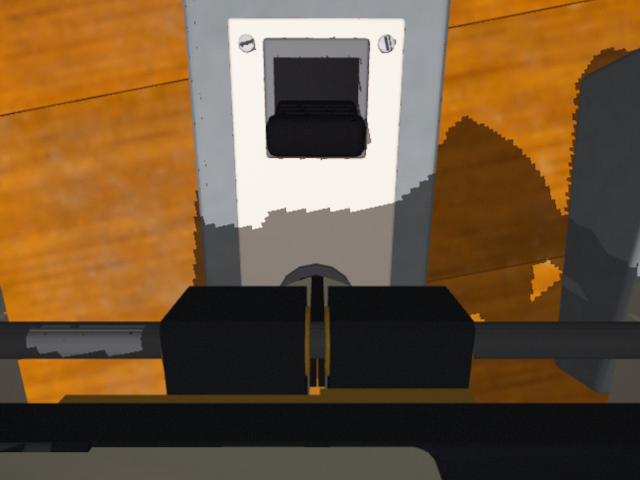

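The lever has dropped (tip at row 135, against the lower end). I release along the normal, then push up the slope.

drive_tool:
  deltas:
    - {"hand":1,"tx":0,"ty":0,"tz":-0.125,"wx":0,"wy":0,"wz":0}
    - {"hand":1,"tx":0,"ty":0,"tz":-0.125,"wx":0,"wy":0,"wz":0}
    - {"hand":1,"tx":0,"ty":0,"tz":-0.125,"wx":0,"wy":0,"wz":0}
    - {"hand":1,"tx":0,"ty":0,"tz":0,"wx":0,"wy":0,"wz":0}
    - {"hand":1,"tx":0,"ty":0,"tz":0,"wx":0,"wy":0,"wz":0}
    - {"hand":1,"tx":0,"ty":-0.4,"tz":0,"wx":0,"wy":0,"wz":0}
    - {"hand":1,"tx":0,"ty":-0.4,"tz":0,"wx":0,"wy":0,"wz":0}
    - {"hand":1,"tx":0,"ty":-0.3,"tz":0,"wx":0,"wy":0,"wz":0}
    - {"hand":1,"tx":0,"ty":0,"tz":0,"wx":0,"wy":0,"wz":0}
    - {"hand":1,"tx":0,"ty":0,"tz":0,"wx":0,"wy":0,"wz":0}

```text
time: 5.9
tool_pos: [533.5, 219.1, 88.7]
tcp_rot: [-2.933, -0.0, -1.76]
contact_force: [0.0, 0.3, 0.0]
grip_width: 0.3
```

```bash
python3 - <<'E'
from h import *
o=get_obs(); print(o['time'],o['tool_pos'],o['tcp_rot'],o['contact_force'])
cv2.imwrite('pics/w5.png',capture('wrist')[:,:,::-1])
s=capture('scene')[190:310,235:385]
cv2.imwrite('pics/s5.png',cv2.resize(s,None,fx=5,fy=5,interpolation=cv2.INTER_CUBIC)[:,:,::-1])
E
```

```text
5.9 [533.50046714 219.14326818  88.65511774] [-2.93273106e+00 -3.66733108e-04 -1.76000537e+00] [0.02786728 0.31578947 0.02490834]
```

View pics/w5.png

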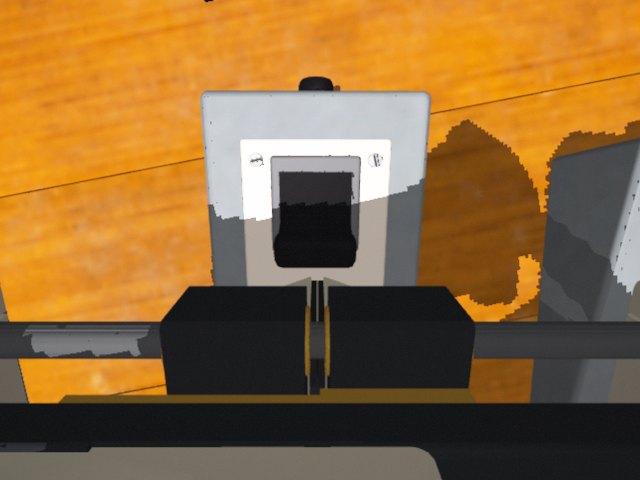

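View pics/s5.png

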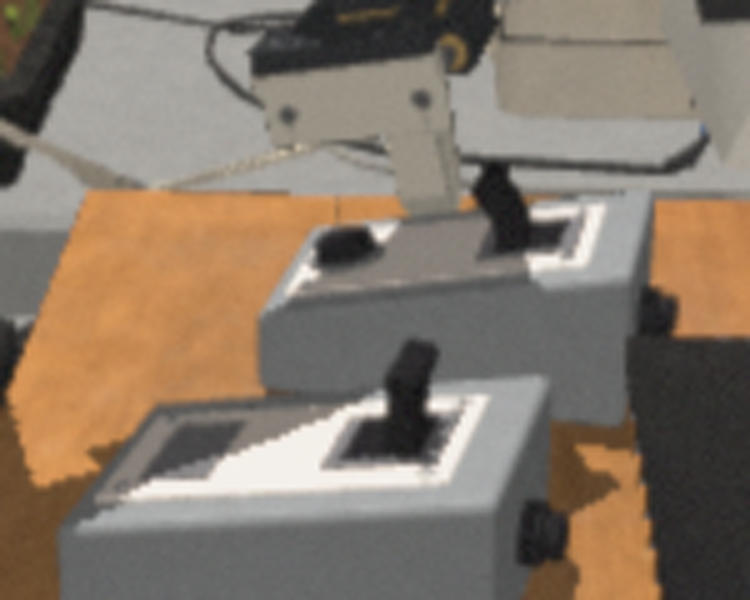

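The button is out, and the fingertips stand just below the dropped lever. I push up the slope.

drive_tool:
  deltas:
    - {"hand":1,"tx":0,"ty":-0.08,"tz":0,"wx":0,"wy":0,"wz":0}
    - {"hand":1,"tx":0,"ty":-0.08,"tz":0,"wx":0,"wy":0,"wz":0}
    - {"hand":1,"tx":0,"ty":-0.08,"tz":0,"wx":0,"wy":0,"wz":0}
    - {"hand":1,"tx":0,"ty":-0.08,"tz":0,"wx":0,"wy":0,"wz":0}
    - {"hand":1,"tx":0,"ty":-0.08,"tz":0,"wx":0,"wy":0,"wz":0}
    - {"hand":1,"tx":0,"ty":-0.08,"tz":0,"wx":0,"wy":0,"wz":0}
    - {"hand":1,"tx":0,"ty":-0.08,"tz":0,"wx":0,"wy":0,"wz":0}
    - {"hand":1,"tx":0,"ty":-0.08,"tz":0,"wx":0,"wy":0,"wz":0}
    - {"hand":1,"tx":0,"ty":-0.08,"tz":0,"wx":0,"wy":0,"wz":0}
    - {"hand":1,"tx":0,"ty":-0.08,"tz":0,"wx":0,"wy":0,"wz":0}
    - {"hand":1,"tx":0,"ty":0,"tz":0,"wx":0,"wy":0,"wz":0}
    - {"hand":1,"tx":0,"ty":0,"tz":0,"wx":0,"wy":0,"wz":0}

```text
time: 7.0
tool_pos: [564.5, 213.5, 95.6]
tcp_rot: [-2.932, -0.0, -1.759]
contact_force: [0.2, 0.2, -0.4]
grip_width: 0.4
```

```bash
python3 - <<'E'
from h import *
o=get_obs(); print(o['time'],o['tool_pos'],o['tcp_rot'],o['contact_force'])
cv2.imwrite('pics/w6.png',capture('wrist')[:,:,::-1])
s=capture('scene')[190:310,235:385]
cv2.imwrite('pics/s6.png',cv2.resize(s,None,fx=5,fy=5,interpolation=cv2.INTER_CUBIC)[:,:,::-1])
E
```

```text
7.0 [564.5324407  213.51779761  95.61912849] [-2.93215040e+00 -7.80602247e-05 -1.75935374e+00] [ 0.17457995  0.20648448 -0.43566746]
```

View pics/w6.png

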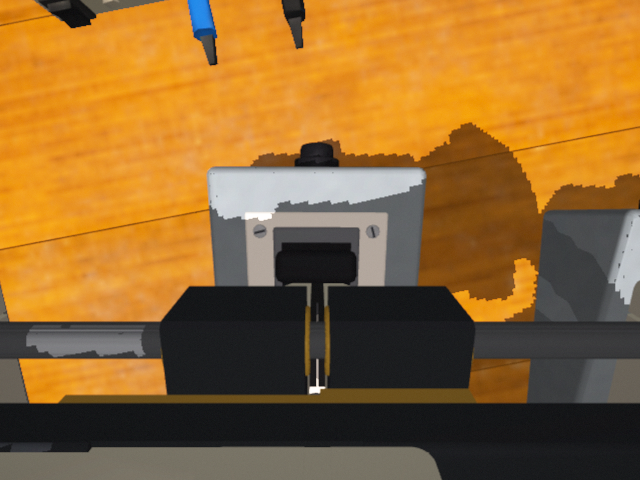

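View pics/s6.png

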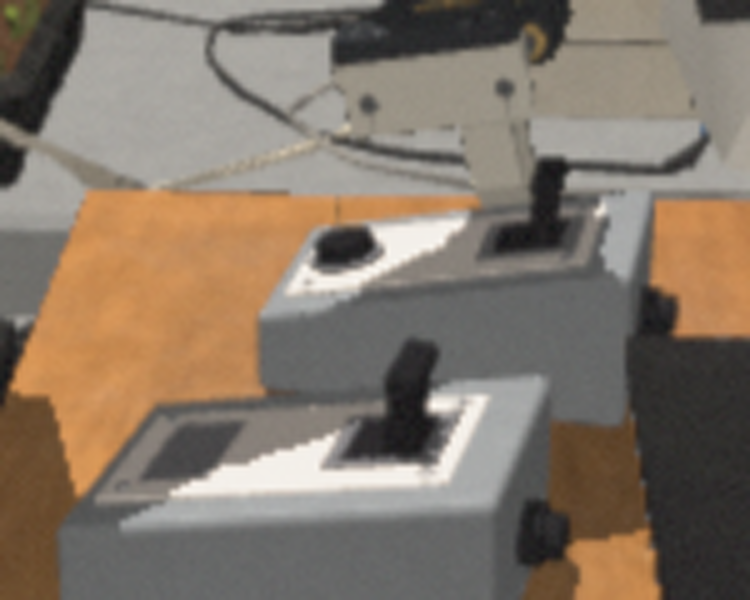

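The lever has snapped up; its tip is at crop (550,162), the same as at the start. I back off and raise clear.

drive_tool:
  deltas:
    - {"hand":1,"tx":0,"ty":0.2,"tz":0,"wx":0,"wy":0,"wz":0}
    - {"hand":1,"tx":0,"ty":0.4,"tz":0,"wx":0,"wy":0,"wz":0}
    - {"hand":1,"tx":0,"ty":0,"tz":-0.7,"wx":0,"wy":0,"wz":0}
    - {"hand":1,"tx":0,"ty":0,"tz":-0.8,"wx":0,"wy":0,"wz":0}
    - {"hand":1,"tx":0,"ty":0,"tz":-0.8,"wx":0,"wy":0,"wz":0}
    - {"hand":1,"tx":0,"ty":0,"tz":-0.7,"wx":0,"wy":0,"wz":0}
    - {"hand":1,"tx":0,"ty":0,"tz":0,"wx":0,"wy":0,"wz":0}
    - {"hand":1,"tx":0,"ty":0,"tz":0,"wx":0,"wy":0,"wz":0}
    - {"hand":1,"tx":0,"ty":0,"tz":0,"wx":0,"wy":0,"wz":0}
    - {"hand":1,"tx":0,"ty":0,"tz":0,"wx":0,"wy":0,"wz":0}

```text
time: 7.93
tool_pos: [516.0, 222.4, 206.6]
tcp_rot: [-2.934, -0.001, -1.759]
contact_force: [-0.9, -0.6, -0.9]
grip_width: -0.1
```

```bash
python3 - <<'E'
from h import *
o=get_obs(); print(o['time'],o['tool_pos'],o['contact_force'],abs(o['dq']).max())
w=capture('wrist')[:240,:,::-1]
s=capture('scene')[190:310,235:385]
s=cv2.resize(s,None,fx=4,fy=3,interpolation=cv2.INTER_CUBIC)[:,:,::-1]
s=cv2.copyMakeBorder(s,0,0,0,40,cv2.BORDER_CONSTANT)
cv2.imwrite('pics/f7.png',np.vstack([w,s]))
E
```

```text
7.9333 [516.00143842 222.43604859 206.56839408] [-0.88932332 -0.57489107 -0.87349762] 0.010449837722998245
```

View pics/f7.png

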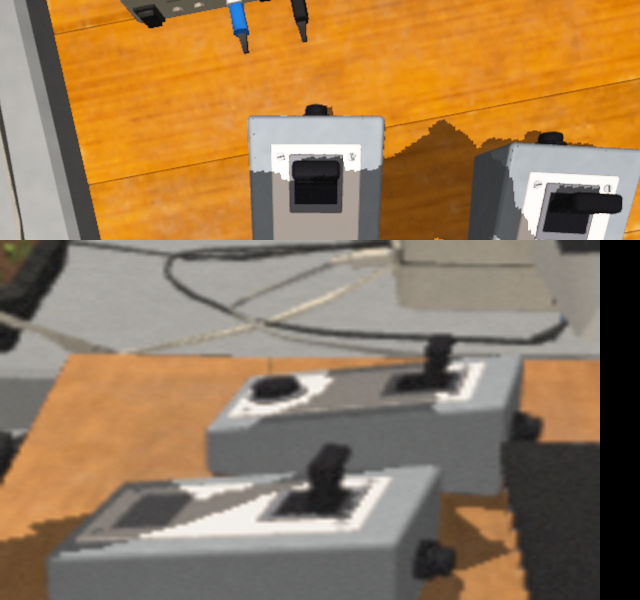

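Both levers are up, the button is out, and the arm is clear and at rest. I hand in.

```bash
python3 -c "
from plant import *
print(close_job())"
```

```text
the job is handed in; nothing more can be done
None
```

I ran the test on the residual-current switch (the left box, about x 545, y 217 mm) and handed the job in at about 8 s; no verdict is reported.

- **Press:** I pushed the test button along the face's normal with the closed fingertips. After the first press, 4.6 mm deep, the lever was only about halfway. Another 2 mm dropped it fully.
- **Release and lift:** I let go of the button, then pushed the lever up the slope until it snapped up, and backed the arm clear.
- **Last checks:** In the final pictures the switch's lever is where it started and its button is out. The isolator's lever is up and was never touched. The arm was at rest with its fingertips over 100 mm above the box, and the force reading (under about 1.5 N) was near its noise level.
- **Disagreement:** The camera views placed the button a few millimetres apart along x. I used a value between them, well inside the 27 mm button.

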